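# Isolate the gear drive and hold its guard open for oiling

## Robot

A 7-joint arm with a two-finger parallel gripper is mounted at the origin on a cart in front of the work surface, level with it; the furniture and walls round the work are solid. World frame = base frame: x ahead of the robot, y to its left, z up, the work surface at z = 0. Lengths are in m, angles in rad, forces in N, time in s.
With the tool pointing down it reaches from about 0.425 to 0.875 m from the base axis. Payload 8.4 kg.
Tool frame: the origin (TCP) lies between the finger pads; the fingertips stand 19 mm ahead of it and the grasp point (between the pads) is the TCP; z points along the fingers, y is the direction in which the jaws open and shut (so a half turn about z gives the same grasp; the last joint's range is limited). The gripper opens to 87 mm and grips with 3 to 60 N. Pads are 19 mm wide; open, the fingers measure 117 mm over their backs; the gripper's body (75 mm by 190 mm) begins 51 mm behind the grasp point.
Start: joints at [1.05, 0.333, 0.04, 1.465, -0.013, 1.343, -0.059], TCP at [0.266, -0.593, 0.242] pointing down, gripper open.
Joint ranges: [-2.58, 2.58], [-0.38, 2.09], [-1.3, 1.39], [0.25, 2.4], [-1.5, 4.64], [0.08, 2.09], [-2.65, 2.65]. Speed limits (rad/s): [2.22, 2.22, 2.79, 2.79, 3.14, 3.14, 3.14].

## Interface

Orientations are given as a unit quaternion [w, x, y, z].
In Python, from cell import ctrl gives the robot as it stands.
- The arm moves only by the tool carry_out, never from a script. Its argument "plan" is a list of rows, each a list of 7 numbers: the shift along the tool's x, y, z normalised to -1 to 1, where 1 is 100 mm, then the turn, a rotation vector about the tool's x, y, z normalised to -1 to 1, where 1 is 2 rad, then the finger opening in mm, from 0 to 87. A call has 1 to 8 rows; each row is the pose to reach, as a shift and turn from the pose measured when the call began, along the tool's axes at that moment; what a row does not reach only later rows make up. A row lasts 1/8 s, in which the tool goes at most 62.5 mm and 10.7 degrees, less where a joint would pass 70% of its speed; a pose out of reach is approached as far as the arm can. A call with a number of a shift or a turn outside -1 to 1 is refused whole. A call with a gripper value outside its range is refused whole. The fingers move at their own pace and stop on an object; "grip_force" is the grip in N (left out, the last holds). Time passes only in rows, so rows that repeat a pose let the fingers close. It gives the time, the measured TCP pose, the force and the opening at its end, in the units of the state.
- ctrl.get_state(): the state, without advancing time (a new reading comes with each control period).
- ctrl.read_camera(name): name is "scene" or "top" or "wrist"; returns the picture (480x640x3 uint8, red, green, blue); there is no depth.
- ctrl.camera_params(name): a dict with "K" (3x3 intrinsics, pixels), "rvec" (rotation vector, rad) and "tvec" (3), from world to camera coordinates, as OpenCV has them. Camera axes: x right, y down, z forward; pixel columns grow to the right and rows downward; lengths in m; the calibration is good to about 2 mm. A picture is of the moment at which its call begins: read the wrist's pose just before it. camera_params takes no time and is no camera call; for the wrist camera it gives the pose at the moment of the call.
- ctrl.finish_job(): hands the job in, once; it reports no verdict.
The state is a dict: "clock": time; "joint_positions": joint angles; "qvel": joint speeds; "joint_torque": joint torques, N m; "tcp_pos": TCP position; "eef_rot": TCP orientation; "contact_force": force on the tool from outside, world axes, zero at the start; "moment": the same for the moment, N m; "opening": finger opening in m.
Only numpy, scipy, OpenCV 4.12 (cv2) and the standard library are available. Lean on these libraries where they do the work, as an engineer would, in place of code of your own. Each camera call takes 0.05 s, during which the arm holds its last target.

## Task

Switch the bench gear drive off at its red rotary isolator, then lift the yellow gear guard by its pull bar to 60 degrees from closed and keep holding it there so that I can oil the gears. The guard is sprung and falls shut if you let go, so end the job with the fingers still holding it steady and do not let go; do not raise it before the isolator is off, and do not push my other things about.

Things in the scene. Friction and masses are not known exactly. Their poses are not given: they have to be found in the camera images.
- drive: gear drive, fixed: grey bed plate on 4 rubber feet, 226 (x) by 262 (y) mm, top at 32; blue motor rear left (to 142 high), grey gear casing with yellow hinged guard right of the middle (to 150), black bearing block right, grey isolator box front left. Origin: on the bench, under the plate's middle; x to its back (away from the robot), y left, z up. Stands turned up to 15 degrees about z
- isolator (a joint): turn of the red isolator handle, rad: 0 = ON (as found, white-tipped end at the green mark), 1.047 = OFF (white-tipped end at the black mark, towards the drive's back, +x). Counter-clockwise from above by 60 degrees switches off. Stops at both ends; an over-centre spring holds it in either: it resists with up to 0.1 N m until midway (0.52) and snaps home after it
- isolator_grip (a point): middle of the red handle's bar grip, on its vertical axis; in the drive's frame x -62, y 86, z 106 mm. Bar 54 mm long, 13 thick, from 93 to 119 mm above the bench: grip it from above across its thickness. It stands on a red disc 42 mm wide, on a 74 x 74 mm box with its top at 84 mm. The point's x axis lies along the bar to its white-tipped end, z up
- guard (a joint): angle of the yellow guard about its hinge, rad: 0 = shut (as found), grows as its front is lifted, 1.75 = stop; wanted 1.047. Mass 0.4 to 0.8 kg and a light closing spring: lifting takes 2 to 4 N at the bar, and it falls shut from anywhere up to 60 degrees and beyond when let go
- guard_bar (a point): middle of the guard's pull bar: level round steel bar, 10 mm thick, 74 mm free between two yellow arms, along the drive's y axis, 38 mm in front of the guard's front face (33 mm free behind the bar, nothing before it). Moves with the guard; shut, it is at x -103.5, y -42, z 102 mm in the drive's frame; the guard's top is then at 150 mm, its front upper edge sloped back
- guard_hinge (a point): middle of the guard's hinge pin, fixed at the casing's top rear: in the drive's frame x 96, y -42, z 143 mm; the pin lies along the drive's y axis. Shut, the bar is 199.5 mm before the pin (to -x) and 41 below it: it swings on a radius of 204 mm. At 60 degrees the bar is 135 mm before the pin and 152 above it, 295 mm above the bench
- oil_can: red squeeze oil can with a long brass spout, 75 x 113 x 166 mm, standing; origin at the centre of its underside. Leave alone
- tape_measure: yellow tape measure, 67 x 84 x 29 mm, lying. Leave alone
- bearing_a: ball bearing, 52 mm across, 15 mm high, lying flat. Leave alone
- coupler_a: steel hose coupler, 25 x 60 x 25 mm, lying. Leave alone

How it is judged:
By the outcome, as a careful person would: the job done as asked, in the order asked, and still so for the second after the job is handed in, while the arm keeps its last pose, push and grip.
It also fails if it takes over 48 s, if anything falls off the work surface, if the arm or the gripper's body presses on something with over 40 N, if the wrist force passes 120 N, or if a joint passes its speed limit or range.

## Working session

There is one attempt and no reset: what is moved stays moved. The work goes in short steps, Python scripts to look and compute and a tool call to move; the robot and the scene stay as the last step left them, time stands still between calls to the robot, and variables do not carry over. Pictures are saved under pics/ and viewed, and the job is handed in when it is done.

Besides the shell and the picture viewer there is one more tool, called after ">>>" as name(argument=value, ...), one argument or row to a line, values as JSON. carry_out: Moves the arm, as the interface text tells. Scaled input: -1 to 1 covers 100 mm each way for a shift and 2 rad each way for a turn. Its arguments: {"type":"object","properties":{"plan":{"type":"array"},"grip_force":{"type":"number"}},"required":["plan"]}

```bash
ls; mkdir -p pics; python3 - <<'E'
from cell import ctrl
import cv2
s=ctrl.get_state(); print(s)
for n in ("scene","top"):
    im=ctrl.read_camera(n); cv2.imwrite(f"pics/{n}0.png",im[:,:,::-1])
    p=ctrl.camera_params(n); print(n,p)
E
```

```text
pics
{'clock': 0.0, 'joint_positions': array([ 1.04982222,  0.33391141,  0.03987499,  1.46621243, -0.01340638,
        1.34328569, -0.05849758]), 'qvel': array([-6.71322387e-04,  2.18071470e-05,  4.10984022e-05, -1.14043503e-03,
       -2.66098153e-04, -1.13099934e-03, -8.81903206e-04]), 'joint_torque': array([ 1.34974169e-03, -6.56364584e+01,  1.33635666e+00, -4.03810215e+01,
       -5.98161737e-02,  4.47680766e-02,  1.65223191e-04]), 'tcp_pos': array([ 0.26590825, -0.59267456,  0.24068772]), 'eef_rot': array([-7.46198154e-04,  9.77847059e-01,  2.09319203e-01, -2.10887905e-04]), 'contact_force': array([ 0.88969621, -0.61550129, -0.35561034]), 'moment': array([0.00704259, 0.0024984 , 0.02922273]), 'opening': 0.08689244141530866}
scene {'K': array([[476.81083975,   0.        , 314.51663128],
       [  0.        , 476.81083975, 247.499937  ],
       [  0.        ,   0.        ,   1.        ]]), 'rvec': array([ 1.20459549, -2.33562496,  0.99107676]), 'tvec': array([0.42117407, 0.35092586, 0.68966015])}
top {'K': array([[558.42372517,   0.        , 324.93355889],
       [  0.        , 558.42372517, 242.01350547],
       [  0.        ,   0.        ,   1.        ]]), 'rvec': array([ 2.19994435, -2.1692311 ,  0.12671573]), 'tvec': array([0.12017537, 0.54326547, 1.09269866])}
```

View pics/scene0.png

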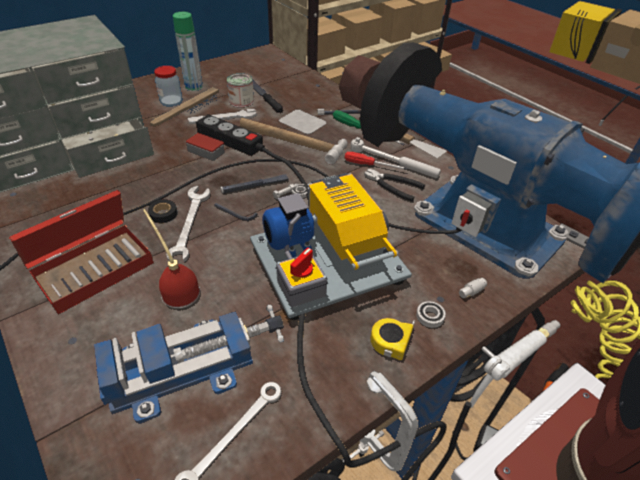

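View pics/top0.png

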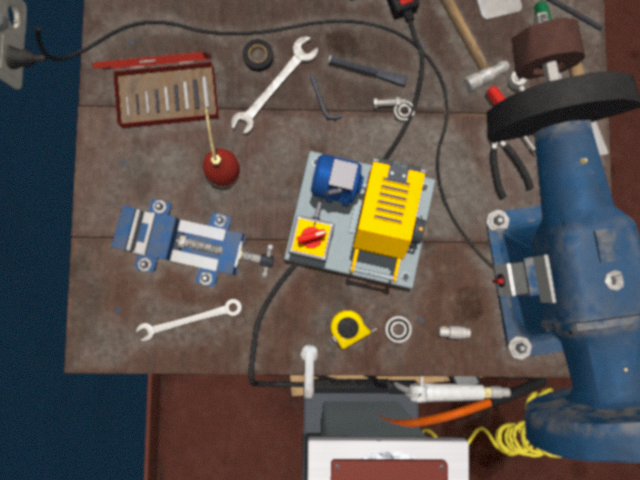

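The scene view shows the drive at about (330,240), red handle (302,263), and pull bar (370,258). The top view shows the handle at (312,237) and the bar near (376,280). Next I measure these by colour.

```bash
cat > h.py <<'E'
import numpy as np, cv2
from cell import ctrl
def cam(n):
    p=ctrl.camera_params(n); R,_=cv2.Rodrigues(p["rvec"]); return p["K"],R,np.array(p["tvec"]).ravel(),p["rvec"]
def ray(n,uv):
    K,R,t,_=cam(n); d=R.T@np.linalg.solve(K,[uv[0],uv[1],1.]); return -R.T@t,d/np.linalg.norm(d)
def onz(n,uv,z):
    c,d=ray(n,uv); return c+d*(z-c[2])/d[2]
def proj(n,P):
    K,R,t,rv=cam(n); return cv2.projectPoints(np.array(P,float).reshape(-1,1,3),rv,t,K,None)[0][:,0]
def tri(obs):
    A=np.zeros((3,3));b=np.zeros(3)
    for n,uv in obs:
        c,d=ray(n,uv);M=np.eye(3)-np.outer(d,d);A+=M;b+=M@c
    return np.linalg.solve(A,b)
E
python3 - <<'E'
from h import *
for n,(x0,y0,x1,y1) in dict(top=(270,140,450,300),scene=(240,170,430,320)).items():
    im=cv2.imread(f"pics/{n}0.png"); c=im[y0:y1,x0:x1]
    cv2.imwrite(f"pics/{n}0c.png",cv2.resize(c,None,fx=4,fy=4,interpolation=cv2.INTER_CUBIC)[:600,:800])
    hsv=cv2.cvtColor(im,cv2.COLOR_BGR2HSV)
    m=(((hsv[...,0]<8)|(hsv[...,0]>172))&(hsv[...,1]>180)&(hsv[...,2]>120)).astype(np.uint8)
    q=np.zeros_like(m);q[y0:y1,x0:x1]=m[y0:y1,x0:x1]
    k,l,st,ce=cv2.connectedComponentsWithStats(q)
    for i in range(1,k):
        if st[i,4]>20: print(n,st[i],ce[i],onz(n,ce[i],.106))
    m=((hsv[...,0]>18)&(hsv[...,0]<34)&(hsv[...,1]>150)&(hsv[...,2]>100)).astype(np.uint8)
    q=np.zeros_like(m);q[y0:y1,x0:x1]=m[y0:y1,x0:x1]
    k,l,st,ce=cv2.connectedComponentsWithStats(q)
    for i in range(1,k):
        if st[i,4]>60: print(n,'yel',st[i],ce[i])
    m=((hsv[...,0]>18)&(hsv[...,0]<34)&(hsv[...,1]>150)&(hsv[...,2]>100)).astype(np.uint8)
E
```

```text
top [298 228  26  15 201] [308.46766169 235.18905473] [0.54607845 0.16031169 0.106     ]
top [305 239  16   8  73] [312.98630137 243.1369863 ] [0.53142382 0.15172376 0.106     ]
top yel [ 351  162   75  120 4494] [387.58500223 215.23275478]
top yel [293 219  37  37 581] [310.8020654  237.70051635]
scene [291 248  21  20 123] [300.06504065 258.71544715] [0.54980529 0.15661085 0.106     ]
scene [300 264  13  12  71] [306.94366197 270.50704225] [0.51923524 0.16308998 0.106     ]
scene yel [ 309  174   88   95 4363] [349.19665368 218.77973871]
scene yel [280 259  43  27 424] [300.14858491 273.06603774]
```

View pics/top0c.png

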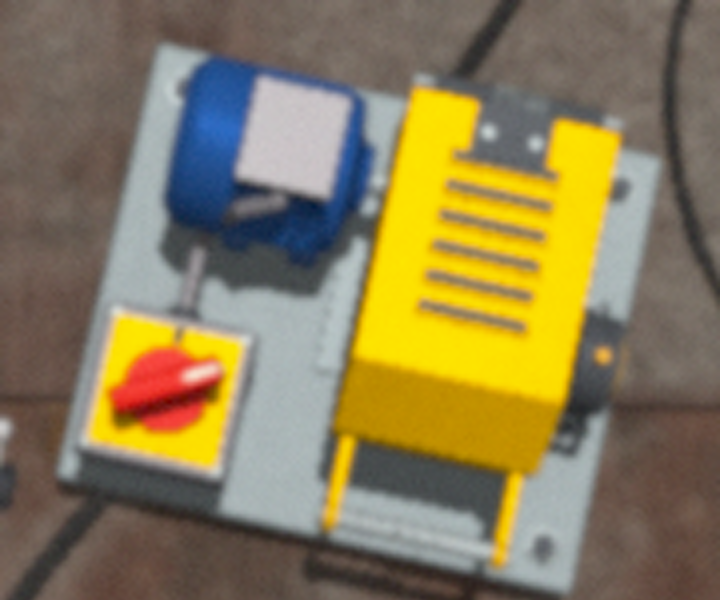

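View pics/scene0c.png

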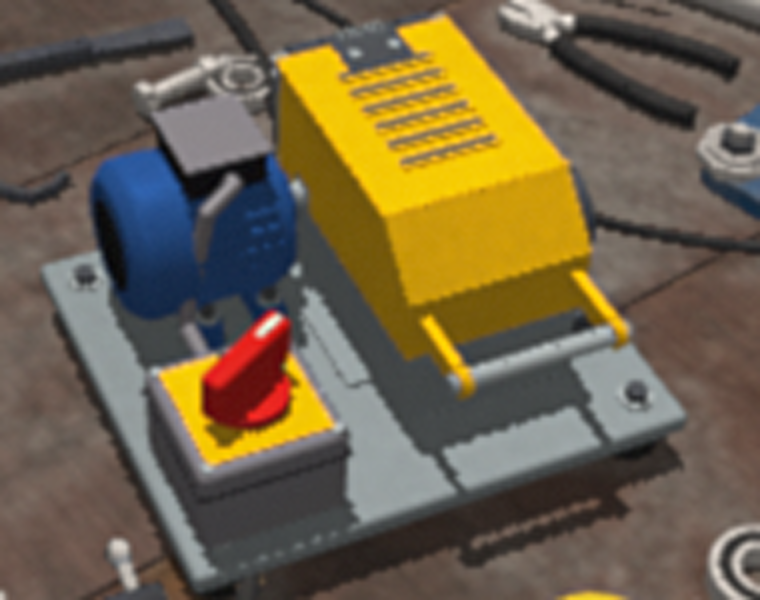

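```bash
cat >> h.py <<'E'
def fit(L,W):
    L=np.array(L)[:,:2];W=np.array(W)[:,:2]
    l=L-L.mean(0);w=W-W.mean(0)
    a=np.arctan2((l[:,0]*w[:,1]-l[:,1]*w[:,0]).sum(),(l*w).sum())
    R=np.array([[np.cos(a),-np.sin(a)],[np.sin(a),np.cos(a)]]);t=W.mean(0)-R@L.mean(0)
    return a,t,(L@R.T+t-W)*1000
E
python3 - <<'E'
from h import *
T=lambda x,y:(x/4+270-.375,y/4+140-.375)
S=lambda x,y:(x/4+240-.375,y/4+170-.375)
L=[];W=[]
for (p,q,z) in [((113,131),(160,45),.032),((113,-131),(660,155),.032),((-113,-131),(570,596),.032),((-113,131),(62,478),.032),
  ((-25,123),(112,305),.084),((-25,49),(251,342),.084),((-99,49),(220,472),.084),((-99,123),(83,445),.084),((-103.5,-42),(415,533),.102)]:
    L.append(np.array(p)/1000);W.append(onz("top",T(*q),z))
a,t,r=fit(L,W);print("top",np.degrees(a),t);print(r.round(1))
L=[];W=[]
for (p,q,z) in [((113,131),(42,268),.032),((-113,-131),(686,418),.032),((-113,131),(200,588),.032),
  ((-25,123),(152,372),.084),((-25,49),(292,330),.084),((-99,49),(347,432),.084),((-99,123),(204,472),.084),((-103.5,-42),(541,360),.102)]:
    L.append(np.array(p)/1000);W.append(onz("scene",S(*q),z))
a,t,r=fit(L,W);print("scene",np.degrees(a),t);print(r.round(1))
print("bar tri",tri([("top",T(415,533)),("scene",S(541,360))]))
# handle top: tips
print("tip", tri([("top",T(208,370)),("scene",S(270,325))]))
E
```

```text
top -11.788246045476736 [0.58801974 0.05805361]
[[ 0.8  2. ]
 [-1.  -1.8]
 [-0.2 -1.5]
 [-1.4  3.2]
 [ 3.8  2. ]
 [ 5.3 -4.3]
 [-5.2 -3.1]
 [-1.9  4.6]
 [-0.  -0.9]]
scene -12.268066060814922 [0.58461883 0.06149473]
[[ 1.5  0. ]
 [-2.9 -2.8]
 [ 1.9 -0.3]
 [ 3.7  2.7]
 [ 2.7 -0.4]
 [-3.2 -2.1]
 [-4.6  4.3]
 [ 0.9 -1.5]]
bar tri [0.47855576 0.03830534 0.09440667]
tip [0.5524351  0.13733415 0.11261414]
```

```bash
python3 - <<'E'
from h import *
print(proj("top",[[0,0,0],[.2659,-.5927,.2407],[.266,-.593,0],[.3,0,0],[.45,-.3,.3],[.544,.157,.106]]).round())
print(proj("scene",[[0,0,0],[.2659,-.5927,.2407],[.45,-.3,.3],[.35,-.3,.3],[.544,.157,.106]]).round())
for uv in [(490,360),(490,215),(530,420),(640,330),(515,60),(490,140)]: print(uv,onz("top",uv,0).round(3),onz("top",uv,.25).round(3))
im=ctrl.read_camera("wrist");cv2.imwrite("pics/w0.png",im[:,:,::-1]);print(ctrl.camera_params("wrist"))
E
```

```text
[[386. 520.]
 [777. 408.]
 [679. 384.]
 [387. 364.]
 [612. 290.]
 [310. 236.]]
[[606. 490.]
 [701. 139.]
 [539. 113.]
 [590. 138.]
 [302. 261.]]
(490, 360) [ 0.31  -0.209  0.   ] [ 0.338 -0.129  0.25 ]
(490, 215) [ 0.605 -0.213  0.   ] [ 0.568 -0.133  0.25 ]
(530, 420) [ 0.192 -0.288  0.   ] [ 0.246 -0.191  0.25 ]
(640, 330) [ 0.373 -0.518  0.   ] [ 0.387 -0.37   0.25 ]
(515, 60) [ 0.938 -0.271  0.   ] [ 0.828 -0.178  0.25 ]
(490, 140) [ 0.763 -0.215  0.   ] [ 0.692 -0.134  0.25 ]
{'K': array([[340.02815354,   0.        , 326.69017322],
       [  0.        , 340.02815354, 232.13218039],
       [  0.        ,   0.        ,   1.        ]]), 'rvec': array([-2.41640867,  1.56428247,  0.23812415]), 'tvec': array([-0.64989904, -0.03498678,  0.39123375])}
```

View pics/w0.png

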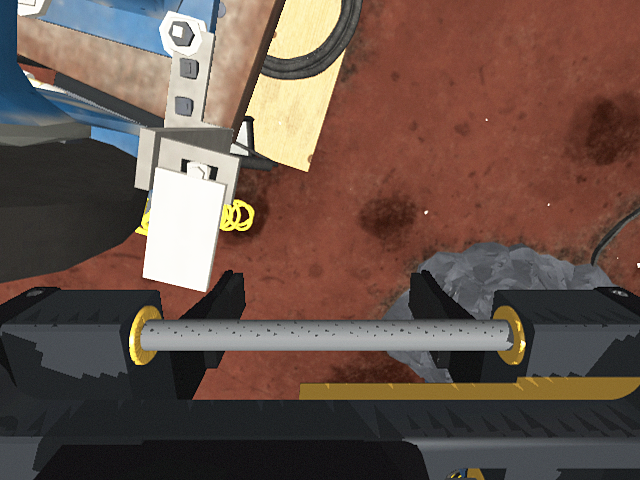

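The wrist view shows the floor and the grinder's near wheel, a dark shape at left (60,210), beside and below the gripper. I need the grinder's height before crossing it.

```bash
python3 - <<'E'
from h import *
print("dot",tri([("scene",(533,115)),("top",(585,160))]), tri([("top",(553,70)),("scene",(407,92))]))
a=cv2.imread("pics/scene0.png")[20:290,330:640];cv2.imwrite("pics/gs.png",cv2.resize(a,None,fx=2.2,fy=2.2))
a=cv2.imread("pics/top0.png")[10:480,440:640];cv2.imwrite("pics/gt.png",cv2.resize(a,None,fx=1.25,fy=1.25))
E
```

```text
dot [ 0.57773717 -0.32920278  0.25415557] [ 0.80544853 -0.28508919  0.20215068]
```

View pics/gs.png

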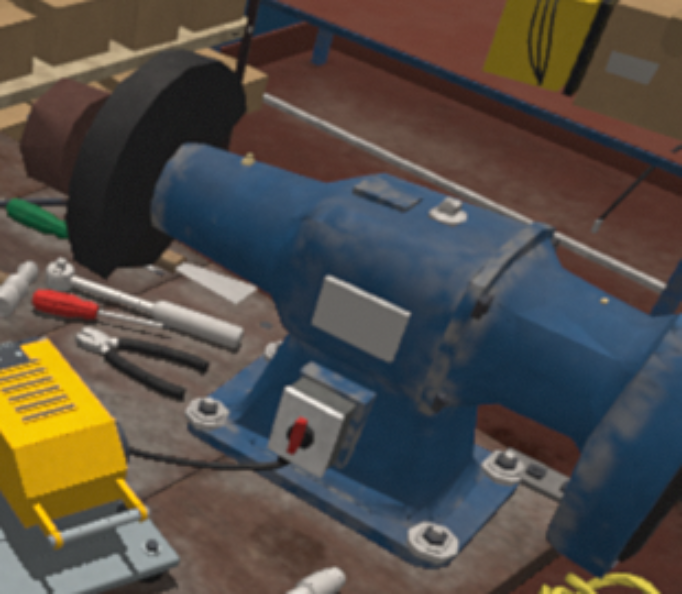

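>>> carry_out(
  plan=[
    [0, 0, -0.5, 0, 0, 0, 87],
    [0, 0, -1, 0, 0, 0, 87],
    [0, 0, -1, 0, 0, 0, 87],
  ],
)

```text
clock: 0.52
tcp_pos: [0.2665, -0.5941, 0.3455]
eef_rot: [0.003, 0.978, 0.209, 0.001]
contact_force: [0.1, 0.2, 0.0]
opening: 0.087
```

```bash
cat >> h.py <<'E'
from scipy.spatial.transform import Rotation as Ro
def Rdown(yaw_deg):  # tool x heading, tool z down
    a=np.radians(yaw_deg);x=np.array([np.cos(a),np.sin(a),0]);z=np.array([0,0,-1.]);return np.stack([x,np.cross(z,x),z],1)
def cur():
    s=ctrl.get_state();q=s["eef_rot"];return np.array(s["tcp_pos"]),Ro.from_quat([q[1],q[2],q[3],q[0]]).as_matrix(),s
def go(p,R):
    p0,R0,s=cur();return np.r_[R0.T@(np.array(p)-p0)/.1, Ro.from_matrix(R0.T@R).as_rotvec()/2].round(3)
A=np.radians(-12.0);O=np.array([.5865,.0595])
def D(x,y,z=0): # drive mm -> world m
    c,s=np.cos(A),np.sin(A);return np.array([O[0]+(c*x-s*y)/1000,O[1]+(s*x+c*y)/1000,z/1000])
E
python3 - <<'E'
from h import *
p,R,s=cur();print(p,s["contact_force"],s["joint_positions"].round(2))
print(go([.266,-.593,.44],R))
print(D(-62,86,106),D(-103.5,-42,102),D(96,-42,143))
E
```

```text
[ 0.26654964 -0.59413489  0.34546035] [0.08893033 0.22051008 0.01437664] [ 1.05  0.3   0.05  1.3  -0.01  1.54 -0.06]
[-0.    -0.007 -0.945  0.     0.     0.   ]
[0.54373525 0.15651122 0.106     ] [0.47652943 0.03993666 0.102     ] [ 0.67166988 -0.00154172  0.143     ]
```

>>> carry_out(
  plan=[
    [0.15, -0.05, -0.5, 0, 0, -0.02, 87],
    [0.5, -0.1, -0.9, 0, 0, -0.04, 87],
    [1, -0.15, -0.95, 0, 0, -0.08, 87],
  ],
)

```text
clock: 0.9
tcp_pos: [0.3512, -0.5397, 0.443]
eef_rot: [0.005, 0.958, 0.286, 0.001]
contact_force: [-0.2, -1.1, 0.0]
opening: 0.0866
```

>>> carry_out(
  plan=[
    [0.5, -0.1, 0, 0, 0, -0.04, 87],
    [1, -0.18, 0, 0, 0, -0.083, 87],
  ],
)

```text
clock: 1.15
tcp_pos: [0.426, -0.4686, 0.4419]
eef_rot: [0.005, 0.931, 0.366, 0.0]
contact_force: [0.1, -0.9, 0.3]
opening: 0.0872
```

>>> carry_out(
  plan=[
    [0.5, -0.1, 0, 0, 0, -0.04, 87],
    [1, -0.18, 0, 0, 0, -0.083, 87],
  ],
)

```text
clock: 1.4
tcp_pos: [0.4878, -0.3857, 0.4402]
eef_rot: [0.004, 0.896, 0.443, -0.0]
contact_force: [0.8, -0.1, 0.7]
opening: 0.0868
```

>>> carry_out(
  plan=[
    [0.5, -0.1, 0, 0, 0, -0.04, 87],
    [1, -0.18, 0, 0, 0, -0.083, 87],
  ],
)

```text
clock: 1.65
tcp_pos: [0.5348, -0.2936, 0.4384]
eef_rot: [0.003, 0.856, 0.517, -0.001]
contact_force: [-0.7, 0.0, 0.6]
opening: 0.0868
```

>>> carry_out(
  plan=[
    [0.5, -0.1, 0, 0, 0, -0.04, 87],
    [1, -0.18, 0, 0, 0, -0.083, 87],
  ],
)

```text
clock: 1.9
tcp_pos: [0.5656, -0.1948, 0.4365]
eef_rot: [0.002, 0.809, 0.588, -0.002]
contact_force: [1.1, -0.2, -0.4]
opening: 0.087
```

>>> carry_out(
  plan=[
    [0.5, -0.1, 0, 0, 0, -0.04, 87],
    [1, -0.18, 0, 0, 0, -0.083, 87],
  ],
)

```text
clock: 2.15
tcp_pos: [0.5793, -0.0923, 0.4346]
eef_rot: [0.002, 0.757, 0.654, -0.003]
contact_force: [0.3, -0.9, 0.0]
opening: 0.0873
```

```bash
python3 - <<'E'
from h import *
p,R,s=cur();print(p,s["contact_force"],s["joint_positions"].round(2))
print(go([.5437,.1565,.25],Rdown(108)))
E
```

```text
[ 0.57932259 -0.09230891  0.43464397] [ 0.30353179 -0.85331624  0.03740375] [ 0.4   0.2  -0.4   1.25  0.08  1.7  -0.12]
[ 2.421e+00 -7.100e-01  1.833e+00 -1.000e-03  3.000e-03 -2.300e-01]
```

>>> carry_out(
  plan=[
    [0.5, -0.1, 0, 0, 0, -0.04, 87],
    [1, -0.22, 0.4, 0, 0, -0.083, 87],
  ],
)

```text
clock: 2.4
tcp_pos: [0.5728, 0.0099, 0.3965]
eef_rot: [0.002, 0.698, 0.716, -0.001]
contact_force: [0.5, 0.1, -1.0]
opening: 0.087
```

>>> carry_out(
  plan=[
    [0.5, -0.1, 0.3, 0, 0, -0.04, 87],
    [0.7, -0.22, 0.6, 0, 0, -0.083, 70],
    [0.7, -0.22, 0.6, 0, 0, -0.083, 60],
    [0.7, -0.22, 0.6, 0, 0, -0.083, 60],
  ],
)

```text
clock: 2.9
tcp_pos: [0.5496, 0.0779, 0.3363]
eef_rot: [0.003, 0.638, 0.77, -0.002]
contact_force: [1.1, -0.9, 0.7]
opening: 0.0651
```

```bash
python3 - <<'E'
from h import *
p,R,s=cur();print(p,s["contact_force"],s["joint_positions"].round(2))
print(go([.5437,.1565,.25],Rdown(108)))
im=ctrl.read_camera("wrist");cv2.imwrite("pics/w1.png",im[:,:,::-1])
print(proj("wrist",[D(-62,86,119),D(-62,86,93),D(-103.5,-42,107)]).round())
E
```

```text
[0.54955812 0.07794005 0.3363165 ] [ 1.06911675 -0.90473059  0.72893506] [ 0.26  0.14 -0.54  1.52  0.08  1.49 -0.1 ]
[ 0.788  0.089  0.859  0.     0.003 -0.063]
[[334. 128.]
 [333. 128.]
 [256. 222.]]
```

View pics/w1.png

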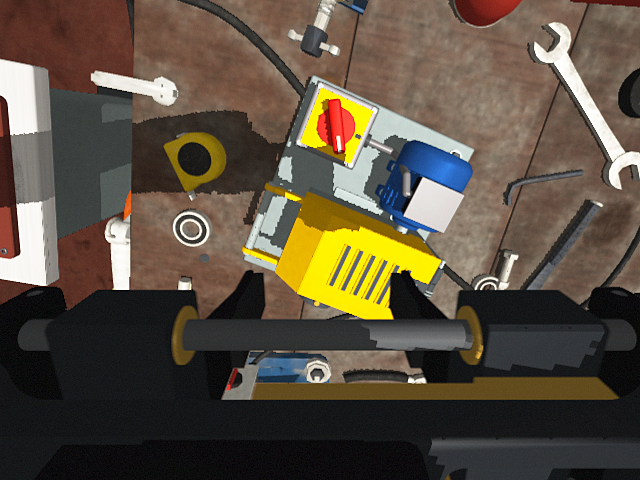

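The wrist view shows the handle at (336,127) and the bar ends near (270,188) and (247,254). My predictions of (334,128) and (256,222) agree to 1–2 px. Next I refine the handle's axis and direction.

```bash
python3 - <<'E'
from h import *
im=cv2.imread("pics/w1.png")
hsv=cv2.cvtColor(im,cv2.COLOR_BGR2HSV)
m=(((hsv[...,0]<8)|(hsv[...,0]>172))&(hsv[...,1]>180)&(hsv[...,2]>90)).astype(np.uint8)*255
q=np.zeros_like(m);q[85:170,305:375]=m[85:170,305:375]
M=cv2.moments(q,True);c=(M['m10']/M['m00'],M['m01']/M['m00']);print(M['m00'],c,onz("wrist",c,.11))
for k,(n,z) in {(150,375):("x",0)}.items(): pass
c4=cv2.resize(im[75:175,295:395],None,fx=6,fy=6,interpolation=cv2.INTER_CUBIC);cv2.imwrite("pics/w1h.png",c4)
c4=cv2.resize(im[170:270,230:330],None,fx=6,fy=6,interpolation=cv2.INTER_CUBIC);cv2.imwrite("pics/w1b.png",c4)
E
```

```text
1243.0 (335.52695092518104, 124.81013676588898) [0.54488596 0.16012299 0.11      ]
```

View pics/w1h.png

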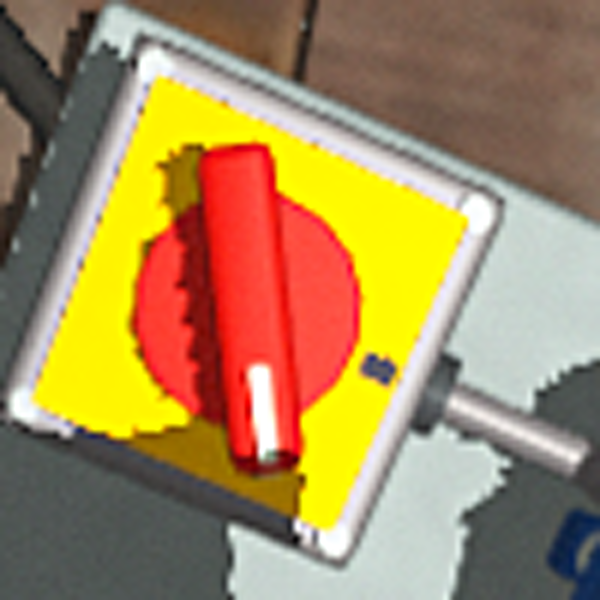

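View pics/w1b.png

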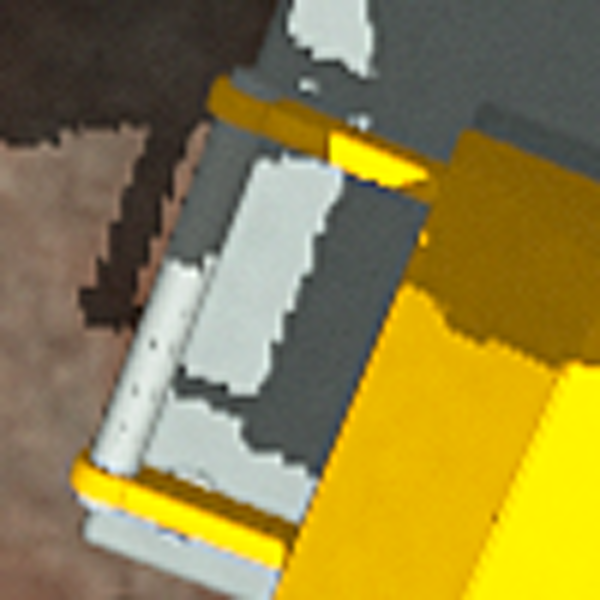

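```bash
python3 - <<'E'
from h import *
H=lambda x,y:(295+x/6-.42,75+y/6-.42)
B=lambda x,y:(230+x/6-.42,170+y/6-.42)
a=onz("wrist",H(237,150),.119);b=onz("wrist",H(265,465),.119)
print("handle",(a+b)/2,np.linalg.norm(a-b),np.degrees(np.arctan2(*(b-a)[1::-1])))
print("disc",onz("wrist",H(247,308),.093))
cs=[onz("wrist",H(*q),.084) for q in [(150,58),(482,210),(338,545),(20,405)]]
print("box",np.mean(cs,0),[np.linalg.norm(cs[i]-cs[i-1]).round(4) for i in range(4)])
L=np.array([(-99,123),(-25,123),(-25,49),(-99,49)])/1000
print(fit(L,cs))
e1=onz("wrist",B(232,125),.102);e2=onz("wrist",B(115,470),.102)
print("bar",(e1+e2)/2,np.linalg.norm(e1-e2),np.degrees(np.arctan2(*(e2-e1)[1::-1]))+90)
E
```

```text
handle [0.54588583 0.15875962 0.119     ] 0.050961059076954474 -73.43789050530063
disc [0.5457844  0.15908441 0.093     ]
box [0.54617542 0.15885761 0.084     ] [np.float64(0.0649), np.float64(0.0656), np.float64(0.0653), np.float64(0.0655)]
(np.float64(-0.21010018832090838), array([0.58887606, 0.06181816]), array([[-3.0187436 ,  5.10997901],
       [ 5.25001581,  3.51542939],
       [ 3.08610862, -4.90115634],
       [-5.31738082, -3.72425206]]))
bar [0.47797323 0.04113136 0.102     ] 0.07359990773137644 -10.45251052159233
```

>>> carry_out(
  plan=[
    [0.4, 0.05, 0.3, 0, 0, -0.03, 60],
    [0.8, 0.06, 0.86, 0, 0, -0.06, 50],
    [0.8, 0.06, 0.86, 0, 0, -0.06, 44],
    [0.8, 0.06, 0.86, 0, 0, -0.06, 44],
  ],
)

```text
clock: 3.45
tcp_pos: [0.542, 0.1561, 0.2509]
eef_rot: [0.003, 0.591, 0.806, -0.001]
contact_force: [0.2, 0.0, 0.5]
opening: 0.0452
```

```bash
python3 - <<'E'
from h import *
p,R,s=cur();print(p,s["contact_force"],s["opening"])
print(go([.545,.158,.17],Rdown(107.5)))
print(go([.545,.158,.116],Rdown(107.5)))
im=ctrl.read_camera("wrist");cv2.imwrite("pics/w2.png",im[:,:,::-1])
E
```

```text
[0.54197575 0.15605294 0.25089334] [0.22185017 0.03645816 0.48497724] 0.04524921606984191
[0.014 0.034 0.809 0.001 0.003 0.   ]
[1.800e-02 3.300e-02 1.349e+00 1.000e-03 3.000e-03 0.000e+00]
```

View pics/w2.png

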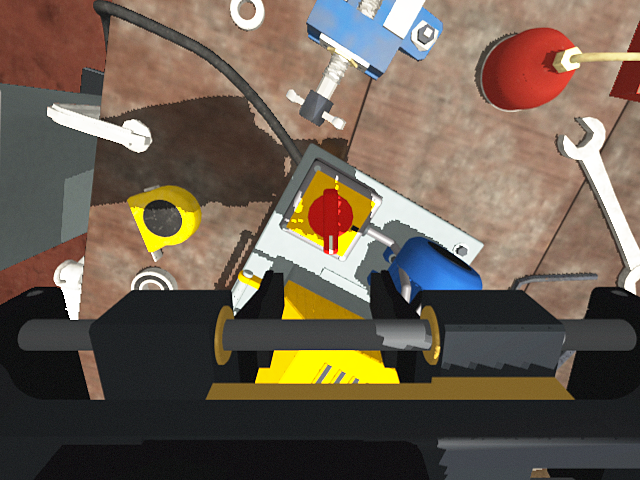

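The handle at (331,220) lies along the image's vertical, midway between the fingers at (265,290) and (390,290). The yaw is right, so I descend.

>>> carry_out(
  plan=[
    [0, 0.03, 0.4, 0, 0, 0, 44],
    [0.01, 0.03, 0.8, 0, 0, 0, 44],
    [0.01, 0.03, 0.8, 0, 0, 0, 44],
  ],
)

```text
clock: 3.88
tcp_pos: [0.5451, 0.1552, 0.1705]
eef_rot: [0.003, 0.593, 0.805, -0.002]
contact_force: [0.9, -0.6, 0.0]
opening: 0.0441
```

```bash
python3 - <<'E'
from h import *
p,R,s=cur();print(p,s["contact_force"],s["opening"])
print(go([.545,.158,.116],Rdown(107.5)))
im=ctrl.read_camera("wrist");cv2.imwrite("pics/w3.png",im[:,:,::-1])
print(proj("wrist",[p,[.545,.158,.119],p+[0,0,-.019]]).round())
E
```

```text
[0.54506224 0.15515064 0.17053895] [ 0.88715108 -0.62811074  0.00661475] 0.04408786061108002
[ 0.031  0.008  0.545 -0.     0.003 -0.002]
[[322. 306.]
 [324. 260.]
 [323. 288.]]
```

View pics/w3.png

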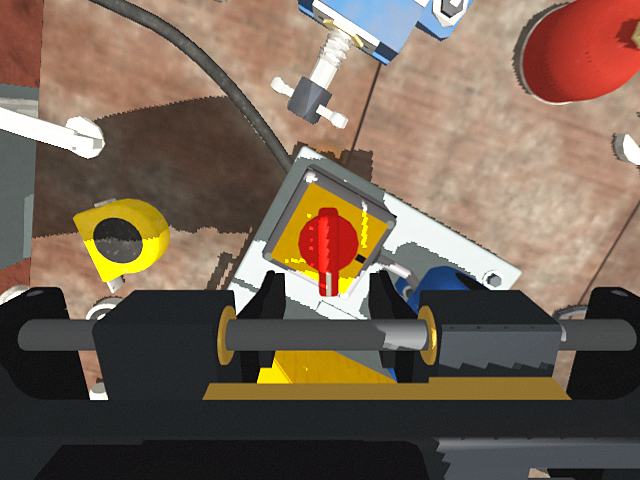

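```bash
python3 - <<'E'
from h import *
a=onz("wrist",(327.5,208),.119);b=onz("wrist",(328.5,295.5),.119);c=(a+b)/2
print(a,b,c,np.linalg.norm(a-b))
d=onz("wrist",(328,241),.093);print("disc",d)
print(go([c[0],c[1],.116],Rdown(107.5)))
E
```

```text
[0.537012   0.19005589 0.119     ] [0.55489397 0.13508318 0.119     ] [0.54595298 0.16256954 0.119     ] 0.057807986463958114
disc [0.54633027 0.16181317 0.093     ]
[ 0.067  0.018  0.565  0.001  0.003 -0.001]
```

The handle spans (327,207)–(328,296), with the estimates from all views agreeing to about 3 mm. I use (0.5455, 0.160), go down and close.

>>> carry_out(
  plan=[
    [0.05, 0.015, 0.3, 0, 0, 0, 44],
    [0.05, 0.015, 0.55, 0, 0, 0, 44],
    [0.05, 0.015, 0.55, 0, 0, 0, 44],
    [0.05, 0.015, 0.55, 0, 0, 0, 20],
    [0.05, 0.015, 0.55, 0, 0, 0, 5],
    [0.05, 0.015, 0.55, 0, 0, 0, 5],
    [0.05, 0.015, 0.55, 0, 0, 0, 5],
  ],
  grip_force=25,
)

```text
clock: 4.8
tcp_pos: [0.5442, 0.1602, 0.1177]
eef_rot: [0.002, 0.592, 0.806, -0.003]
contact_force: [-8.6, -2.4, 18.3]
opening: 0.0125
```

```bash
python3 - <<'E'
from h import *
p,R,s=cur();print(p,s["contact_force"],s["moment"],s["opening"])
E
```

```text
[0.54423308 0.16020374 0.11767958] [-8.58641459 -2.40866095 18.28316495] [-0.63613425  1.33958444  0.0696341 ] 0.012548409370261405
```

>>> carry_out(
  plan=[
    [0, 0, -0.01, 0, 0, 0, 5],
    [0, 0, -0.02, 0, 0, 0, 5],
  ],
)

```text
clock: 5.05
tcp_pos: [0.5441, 0.1601, 0.118]
eef_rot: [0.002, 0.592, 0.806, -0.003]
contact_force: [8.2, 2.3, -24.3]
opening: 0.0128
```

```bash
python3 - <<'E'
from h import *
p,R,s=cur();print(p,s["contact_force"],s["moment"],s["opening"])
print(go(p+[0,0,0],Rdown(107.5+65)))
E
```

```text
[0.54409252 0.16008309 0.1180248 ] [  8.22701133   2.31235612 -24.2620144 ] [ 0.82183361 -2.05533111  0.11005893] 0.012838947807556986
[ 0.     0.     0.    -0.003  0.002 -0.569]
```

>>> carry_out(
  plan=[
    [0, 0, 0, 0, 0, -0.07, 5],
    [0, 0, 0, 0, 0, -0.15, 5],
    [0, 0, 0, 0, 0, -0.23, 5],
    [0, 0, 0, 0, 0, -0.31, 5],
    [0, 0, 0, 0, 0, -0.39, 5],
    [0, 0, 0, 0, 0, -0.46, 5],
    [0, 0, 0, 0, 0, -0.52, 5],
    [0, 0, 0, 0, 0, -0.53, 5],
  ],
)

```text
clock: 6.05
tcp_pos: [0.5436, 0.1595, 0.1179]
eef_rot: [-0.001, 0.104, 0.995, -0.004]
contact_force: [-4.4, -2.8, 0.4]
opening: 0.0133
```

```bash
python3 - <<'E'
from h import *
p,R,s=cur();print(p,s["contact_force"],s["moment"],s["opening"],np.degrees(np.arctan2(R[1,0],R[0,0])))
E
```

```text
[0.54357098 0.15951706 0.11785893] [-4.36529604 -2.75511097  0.37076775] [-0.33649639  0.62483369 -0.11098301] 0.013293580693899404 168.07151351909027
```

The yaw is 168°, which is 60° from the start, with a small moment. I'll release, rise and check the handle.

>>> carry_out(
  plan=[
    [0, 0, 0, 0, 0, 0, 5],
    [0, 0, 0, 0, 0, 0, 30],
    [0, 0, 0, 0, 0, 0, 40],
    [0, 0, -0.3, 0, 0, 0, 40],
    [0, 0, -0.8, 0, 0, 0, 40],
    [0, 0, -1, 0, 0, 0, 40],
  ],
)

```text
clock: 6.8
tcp_pos: [0.5449, 0.1612, 0.2209]
eef_rot: [0.001, 0.104, 0.995, -0.003]
contact_force: [0.3, 0.5, -0.5]
opening: 0.0396
```

```bash
python3 - <<'E'
from h import *
p,R,s=cur();print(p,s["contact_force"],s["opening"],s["joint_positions"].round(2))
im=ctrl.read_camera("scene");cv2.imwrite("pics/s4.png",cv2.resize(im[170:320,240:430,::-1],None,fx=4,fy=4))
im=ctrl.read_camera("wrist");cv2.imwrite("pics/w4.png",im[:,:,::-1])
print(proj("wrist",[D(-62,86,119),D(-103.5,-42,102)]))
E
```

```text
[0.54494524 0.16119863 0.22091363] [ 0.29106374  0.45286672 -0.53176734] 0.03962038820207044 [ 0.3   0.27 -0.79  1.66  0.21  1.29  0.83]
[[321.14927308 237.58194704]
 [155.19993714 178.90524876]]
```

View pics/s4.png

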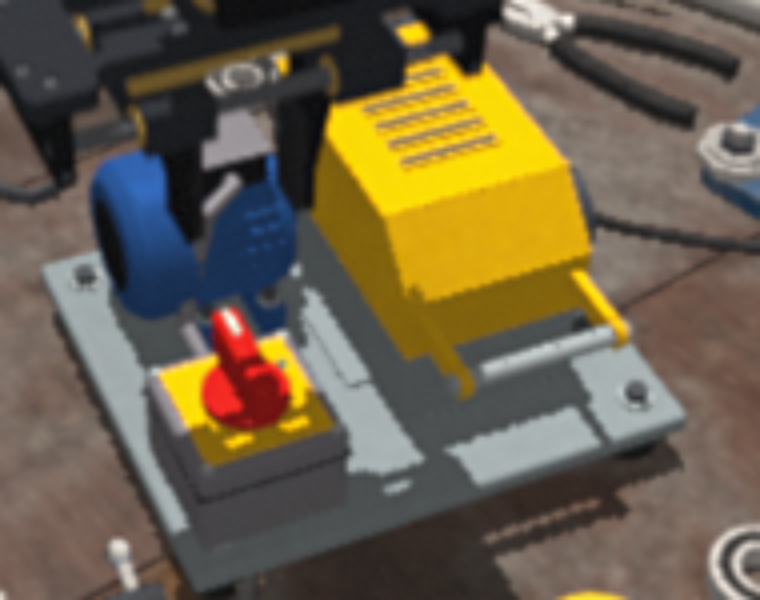

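View pics/w4.png

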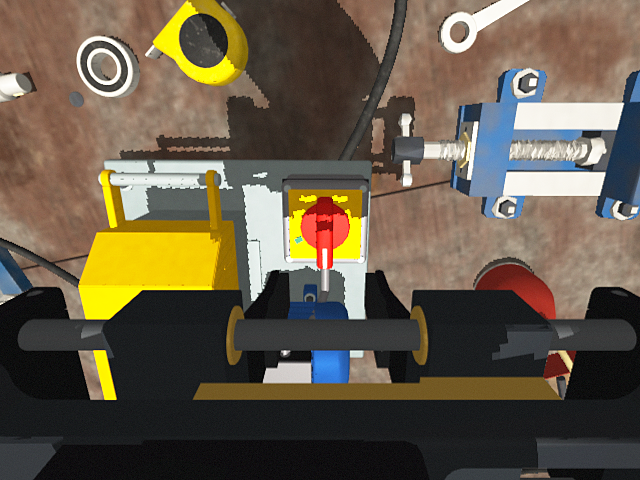

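The isolator handle's white tip now points to the drive's back: (228,320) in the scene crop, and (325,265) in the wrist view, whose image axes match the drive's. The pull bar spans (110,180)–(213,181). I measure it in this view.

```bash
python3 - <<'E'
from h import *
im=cv2.imread("pics/w4.png");cv2.imwrite("pics/w4b.png",cv2.resize(im[150:250,80:240],None,fx=5,fy=5,interpolation=cv2.INTER_CUBIC))
a=onz("wrist",(113,179.5),.102);b=onz("wrist",(212,181),.102);print(a,b,(a+b)/2,np.linalg.norm(a-b),np.degrees(np.arctan2(*(b-a)[1::-1])))
p=(a+b)/2
print(go([.477,.042,.20],Rdown(78)))
E
```

```text
[0.47023671 0.00780803 0.102     ] [0.48710126 0.08234602 0.102     ] [0.47866899 0.04507703 0.102     ] 0.07642202669905365 77.25122619454639
[ 4.200e-01 -1.303e+00  2.090e-01 -1.000e-03  4.000e-03  7.860e-01]
```

View pics/w4b.png

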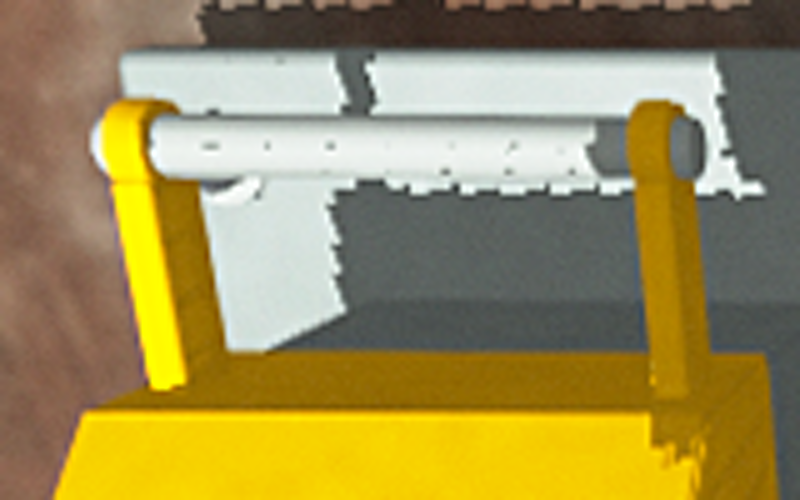

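>>> carry_out(
  plan=[
    [0.05, -0.2, -0.2, 0, 0, 0.08, 40],
    [0.15, -0.4, -0.2, 0, 0, 0.17, 35],
    [0.25, -0.6, -0.2, 0, 0, 0.26, 30],
    [0.35, -0.8, -0.2, 0, 0, 0.35, 28],
    [0.42, -1, -0.2, 0, 0, 0.44, 28],
    [0.42, -1, -0.2, 0, 0, 0.53, 28],
  ],
)

```text
clock: 7.65
tcp_pos: [0.4822, 0.0701, 0.2393]
eef_rot: [0.003, 0.596, 0.803, -0.003]
contact_force: [-0.3, 1.1, -0.3]
opening: 0.0283
```

```bash
python3 - <<'E'
from h import *
p,R,s=cur();print(p,s["contact_force"],s["opening"],s["joint_positions"].round(2))
print(go([.4775,.0425,.20],Rdown(78)))
E
```

```text
[0.48217452 0.07005993 0.23933791] [-0.3495982   1.06693304 -0.27397179] 0.02826859601991204 [ 0.41  0.04 -0.66  1.82  0.04  1.29  0.03]
[-0.247 -0.124  0.396  0.     0.004  0.251]
```

>>> carry_out(
  plan=[
    [-0.08, -0.04, 0.1, 0, 0, 0.08, 28],
    [-0.16, -0.08, 0.25, 0, 0, 0.17, 28],
    [-0.25, -0.12, 0.4, 0, 0.002, 0.25, 28],
    [-0.25, -0.12, 0.4, 0, 0.002, 0.25, 28],
  ],
)

```text
clock: 8.15
tcp_pos: [0.4767, 0.0413, 0.1975]
eef_rot: [0.001, 0.776, 0.63, -0.003]
contact_force: [0.3, 1.0, 0.9]
opening: 0.0282
```

```bash
python3 - <<'E'
from h import *
p,R,s=cur();print(p,s["contact_force"],s["opening"],s["joint_positions"].round(2))
im=ctrl.read_camera("wrist");cv2.imwrite("pics/w5.png",im[:,:,::-1])
print(proj("wrist",[[.4775,.0425,.102],p]).round())
im=ctrl.read_camera("scene");cv2.imwrite("pics/s5.png",cv2.resize(im[120:320,240:480,::-1],None,fx=3,fy=3))
print(go([.4775,.0425,.11],Rdown(78)))
E
```

```text
[0.47672127 0.04132669 0.19754111] [0.27746778 0.97811266 0.89014134] 0.02817099609927504 [ 0.43  0.05 -0.63  1.9   0.04  1.2  -0.41]
[[326. 241.]
 [324. 309.]]
[ 0.002 -0.003  0.893  0.     0.002  0.003]
```

View pics/w5.png

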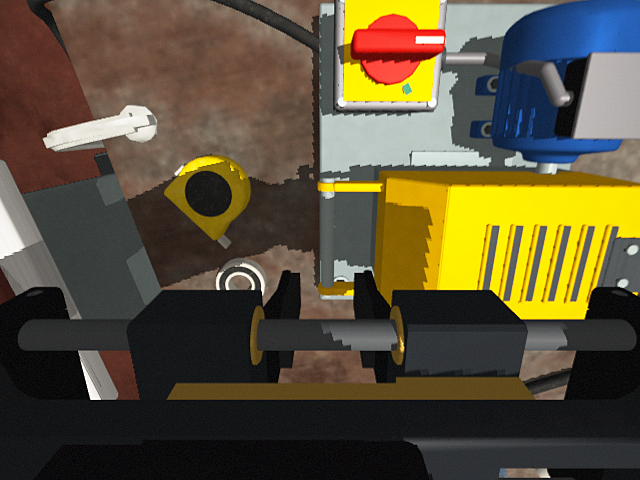

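View pics/s5.png

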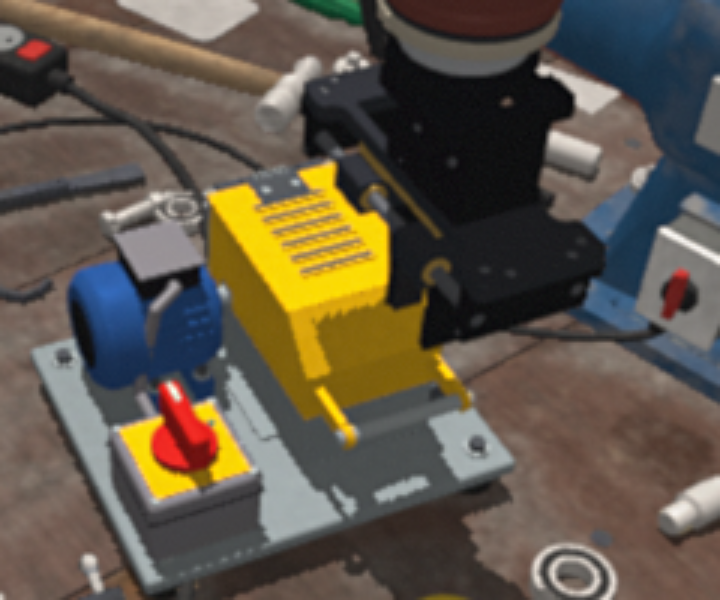

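The bar lies at column ~327 between the arms at rows 187 and 292, so its middle is about (327,240), and I predicted (326,241). The jaw gap's middle is at column 324. I descend to 8 mm above the bar's centre height and close.

>>> carry_out(
  plan=[
    [0, 0, 0.3, 0, 0.001, 0.002, 28],
    [0, 0, 0.6, 0, 0.002, 0.003, 28],
    [0, 0, 0.87, 0, 0.002, 0.003, 28],
    [0, 0, 0.88, 0, 0.002, 0.003, 28],
  ],
)

```text
clock: 8.75
tcp_pos: [0.4768, 0.0427, 0.1102]
eef_rot: [-0.001, 0.776, 0.631, -0.001]
contact_force: [-0.1, 0.2, 0.6]
opening: 0.028
```

```bash
python3 - <<'E'
from h import *
p,R,s=cur();print(p,s["contact_force"],s["opening"])
im=ctrl.read_camera("scene");cv2.imwrite("pics/s6.png",cv2.resize(im[170:320,300:450,::-1],None,fx=4,fy=4))
E
```

```text
[0.47680214 0.04271486 0.11023791] [-0.0755511   0.1841932   0.63692144] 0.02803707048903066
```

View pics/s6.png

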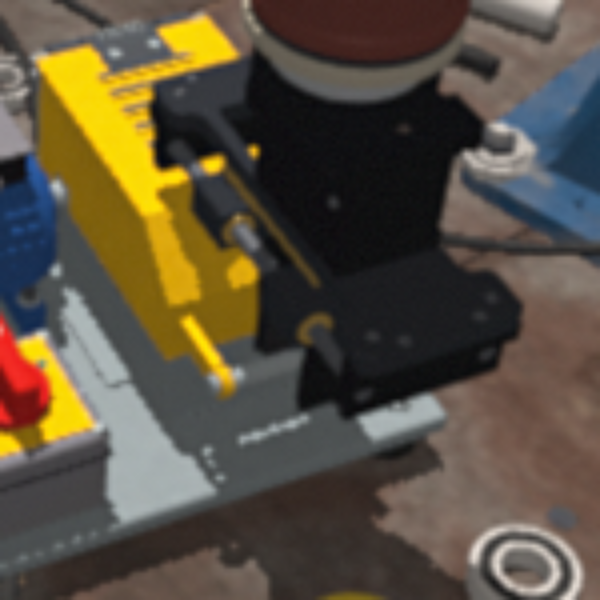

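There is no contact, and one finger stands in front of the bar. I close.

>>> carry_out(
  plan=[
    [0, 0, 0, 0, 0, 0, 15],
    [0, 0, 0, 0, 0, 0, 3],
    [0, 0, 0, 0, 0, 0, 3],
    [0, 0, 0, 0, 0, 0, 3],
  ],
  grip_force=35,
)

```text
clock: 9.3
tcp_pos: [0.4775, 0.0431, 0.1116]
eef_rot: [-0.0, 0.776, 0.631, -0.0]
contact_force: [-3.3, 1.8, 2.0]
opening: 0.0087
```

```bash
python3 - <<'E'
from h import *
p,R,s=cur();print(p,s["contact_force"],s["moment"],s["opening"])
E
```

```text
[0.47748311 0.04305605 0.11161538] [-3.30848472  1.7551534   1.982562  ] [ 0.34671965  0.48425811 -0.04099083] 0.008734585592616854
```

Opening 8.7 mm: the bar is held, and the load is small. I compute the arc in tool axes (y = drive +x, z = down).

```bash
python3 - <<'E'
import numpy as np
a0=np.arctan2(41,199.5)
P=lambda t:np.array([-203.7*np.cos(np.radians(t)-a0),-203.7*np.sin(np.radians(t)-a0)])/100
for s,ts in ((0,[2,5,8,11,14,17,20,23]),(23,[26,29,32,35,38,41,44]),(44,[47,50,53,56,58,60])):
    print(s,[(t,*(P(t)-P(s)).round(3)) for t in ts])
E
```

```text
0 [(2, np.float64(-0.013), np.float64(-0.07)), (5, np.float64(-0.028), np.float64(-0.175)), (8, np.float64(-0.038), np.float64(-0.282)), (11, np.float64(-0.042), np.float64(-0.388)), (14, np.float64(-0.04), np.float64(-0.495)), (17, np.float64(-0.033), np.float64(-0.601)), (20, np.float64(-0.02), np.float64(-0.707)), (23, np.float64(-0.002), np.float64(-0.812))]
23 [(26, np.float64(0.024), np.float64(-0.104)), (29, np.float64(0.053), np.float64(-0.207)), (32, np.float64(0.087), np.float64(-0.307)), (35, np.float64(0.127), np.float64(-0.406)), (38, np.float64(0.172), np.float64(-0.503)), (41, np.float64(0.222), np.float64(-0.597)), (44, np.float64(0.277), np.float64(-0.689))]
44 [(47, np.float64(0.059), np.float64(-0.089)), (50, np.float64(0.123), np.float64(-0.174)), (53, np.float64(0.192), np.float64(-0.256)), (56, np.float64(0.264), np.float64(-0.334)), (58, np.float64(0.315), np.float64(-0.384)), (60, np.float64(0.367), np.float64(-0.432))]
```

>>> carry_out(
  plan=[
    [0, -0.013, -0.07, 0, 0, 0, 3],
    [0, -0.028, -0.175, 0, 0, 0, 3],
    [0, -0.038, -0.282, 0, 0, 0, 3],
    [0, -0.042, -0.388, 0, 0, 0, 3],
    [0, -0.04, -0.495, 0, 0, 0, 3],
  ],
)

```text
clock: 9.93
tcp_pos: [0.4731, 0.0439, 0.1617]
eef_rot: [-0.0, 0.776, 0.631, -0.001]
contact_force: [-0.9, 2.4, -4.3]
opening: 0.009
```

```bash
cat >> h.py <<'E'
H0=np.array([.47748,.04306,.11162])
def theta():
    p,R,s=cur();u=np.array([np.cos(A),np.sin(A),0]);d=p-H0
    x=-.1995+d@u; z=-.041+d[2]
    return np.degrees(np.arctan2(z,-x)+np.arctan2(41,199.5)),np.hypot(x,z)*1000,d@np.array([-u[1],u[0],0])*1000
E
python3 - <<'E'
from h import *
p,R,s=cur();print(p,s["contact_force"],s["moment"],s["opening"],theta())
im=ctrl.read_camera("scene");cv2.imwrite("pics/s7.png",cv2.resize(im[120:320,240:480,::-1],None,fx=3,fy=3))
E
```

```text
[0.47305202 0.04391798 0.16170131] [-0.92555957  2.43279686 -4.26675   ] [ 0.40208353  0.54056704 -0.08086648] 0.008950148074525528 (np.float64(14.162162720239396), np.float64(204.2116283432992), np.float64(-0.08140328513994255))
```

View pics/s7.png

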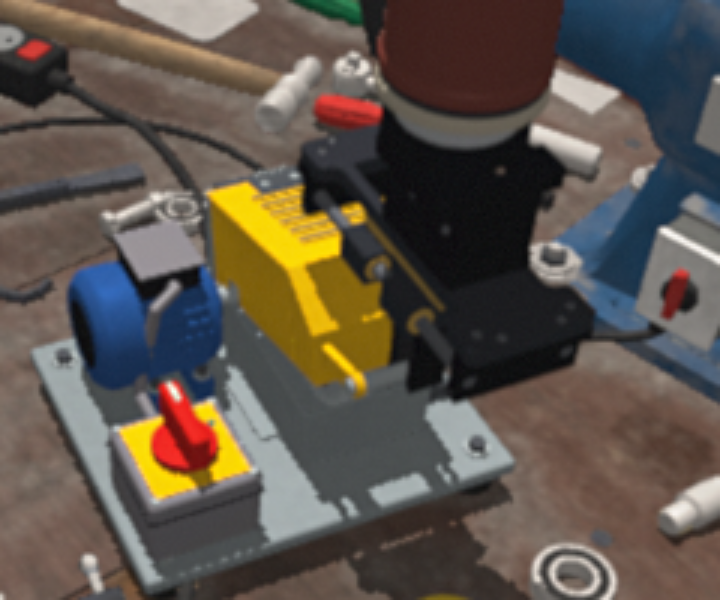

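The guard is rising: its arm moved up to (345,370) in the crop, with 4.3 N at the wrist. I continue along the arc.

```bash
python3 - <<'E'
import numpy as np
a0=np.arctan2(41,199.5)
P=lambda t:np.array([-203.7*np.cos(np.radians(t)-a0),-203.7*np.sin(np.radians(t)-a0)])/100
for s,ts in ((14,[16,19,22,25,28,31,34,37]),(37,[39,42,45,48,51,54,56,58])):
    print(s,[(t,*(P(t)-P(s)).round(3).tolist()) for t in ts])
E
```

```text
14 [(16, 0.004, -0.071), (19, 0.015, -0.177), (22, 0.032, -0.282), (25, 0.054, -0.387), (28, 0.081, -0.49), (31, 0.114, -0.591), (34, 0.152, -0.691), (37, 0.195, -0.788)]
37 [(39, 0.032, -0.064), (42, 0.083, -0.157), (45, 0.139, -0.248), (48, 0.2, -0.335), (51, 0.266, -0.419), (54, 0.336, -0.5), (56, 0.385, -0.552), (58, 0.435, -0.601)]
```

>>> carry_out(
  plan=[
    [0, 0.004, -0.07, 0, 0, 0, 3],
    [0, 0.015, -0.177, 0, 0, 0, 3],
    [0, 0.032, -0.282, 0, 0, 0, 3],
    [0, 0.054, -0.387, 0, 0, 0, 3],
    [0, 0.081, -0.49, 0, 0, 0, 3],
    [0, 0.114, -0.59, 0, 0, 0, 3],
    [0, 0.152, -0.69, 0, 0, 0, 3],
    [0, 0.195, -0.788, 0, 0, 0, 3],
  ],
)

```text
clock: 10.98
tcp_pos: [0.4911, 0.0401, 0.242]
eef_rot: [-0.001, 0.776, 0.631, -0.002]
contact_force: [-8.8, 2.7, -1.2]
opening: 0.0091
```

```bash
python3 - <<'E'
from h import *
p,R,s=cur();print(p,s["contact_force"],s["moment"],s["opening"],theta())
im=ctrl.read_camera("scene");cv2.imwrite("pics/s8.png",cv2.resize(im[120:320,240:480,::-1],None,fx=3,fy=3))
im=ctrl.read_camera("wrist");cv2.imwrite("pics/w8.png",im[:,:,::-1])
E
```

```text
[0.49112512 0.04008793 0.24201552] [-8.79466573  2.67433168 -1.1818822 ] [ 0.50637532  2.11941111 -0.05388817] 0.00906432564720533 (np.float64(37.339316785359856), np.float64(205.94864381308014), np.float64(-0.0701460043214098))
```

View pics/s8.png

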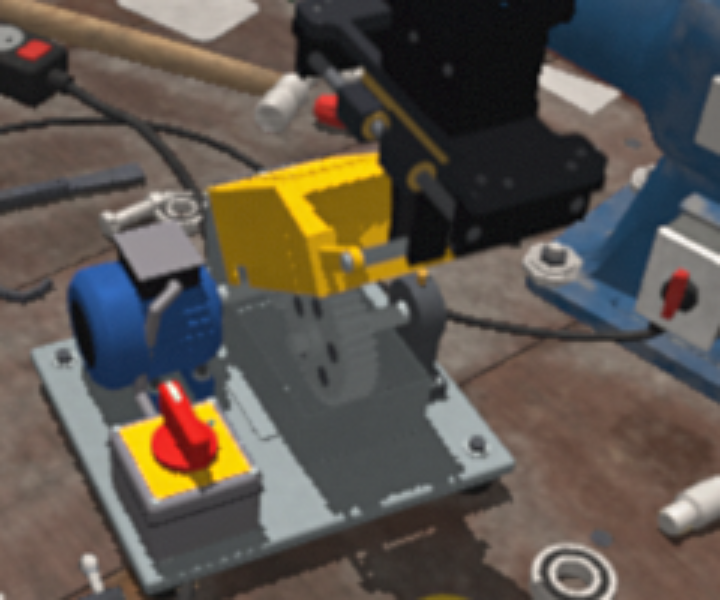

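View pics/w8.png

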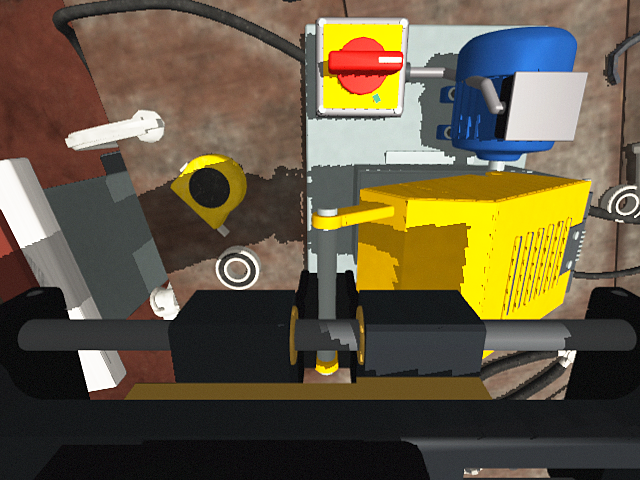

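The guard is at about 37° by TCP displacement, and the gears are visible underneath. The bar still sits between the pads at (327,330) in the wrist view. A radial push of ~8 N says the true radius is ~206 mm about the assumed pin, so I use that.

```bash
python3 - <<'E'
import numpy as np
a0=np.arctan2(41,199.5)
P=lambda t,r=206.5:np.array([-r*np.cos(np.radians(t)-a0),-r*np.sin(np.radians(t)-a0)])/100
for s,ts in ((37.3,[39,42,45,48,51,54,57,60]),):
    print(s,[(t,*(P(t)-P(s,205.9)).round(3).tolist()) for t in ts])
E
```

```text
37.3 [(39, 0.022, -0.057), (42, 0.074, -0.152), (45, 0.131, -0.244), (48, 0.193, -0.333), (51, 0.26, -0.418), (54, 0.33, -0.5), (57, 0.405, -0.578), (60, 0.484, -0.651)]
```

>>> carry_out(
  plan=[
    [0, 0.022, -0.057, 0, 0, 0, 3],
    [0, 0.074, -0.152, 0, 0, 0, 3],
    [0, 0.131, -0.244, 0, 0, 0, 3],
    [0, 0.193, -0.333, 0, 0, 0, 3],
    [0, 0.26, -0.418, 0, 0, 0, 3],
    [0, 0.33, -0.5, 0, 0, 0, 3],
    [0, 0.385, -0.56, 0, 0, 0, 3],
    [0, 0.385, -0.56, 0, 0, 0, 3],
  ],
)

```text
clock: 12.08
tcp_pos: [0.5288, 0.032, 0.3001]
eef_rot: [-0.001, 0.776, 0.631, -0.003]
contact_force: [-11.8, -0.8, 6.6]
opening: 0.0089
```

```bash
python3 - <<'E'
from h import *
p,R,s=cur();print(p,s["contact_force"],s["moment"],s["opening"],theta())
im=ctrl.read_camera("scene");cv2.imwrite("pics/s9.png",cv2.resize(im[70:270,240:480,::-1],None,fx=3,fy=3))
im=ctrl.read_camera("wrist");cv2.imwrite("pics/w9.png",im[:,:,::-1])
im=ctrl.read_camera("top");cv2.imwrite("pics/t9.png",im[:,:,::-1])
E
```

```text
[0.52878789 0.03203518 0.30005053] [-11.79076763  -0.82397222   6.59834823] [ 0.04779367  2.87529072 -0.08736708] 0.008944638997823683 (np.float64(56.69303947416645), np.float64(208.20896018973727), np.float64(-0.11638970279304033))
```

View pics/s9.png

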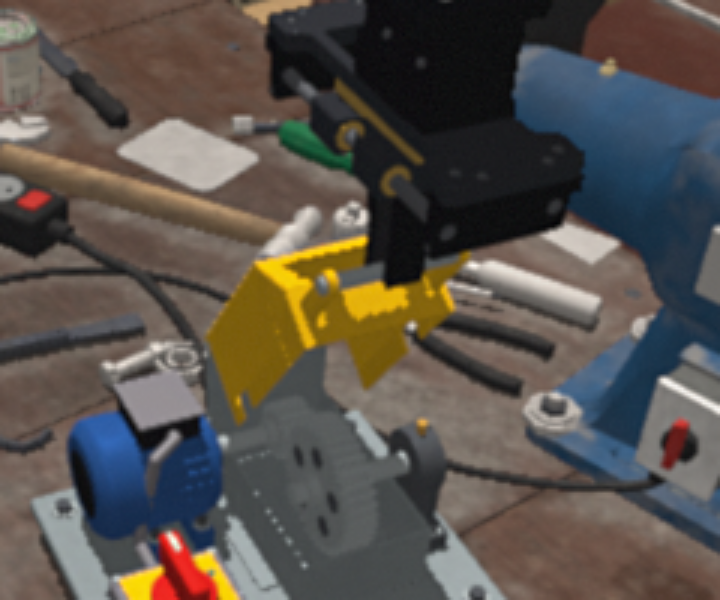

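View pics/w9.png

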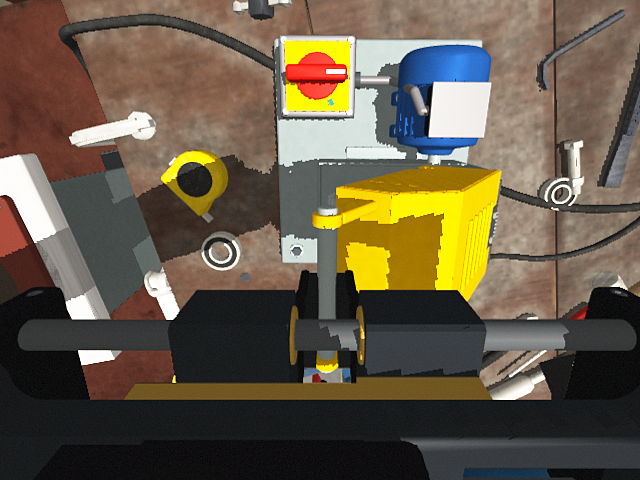

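View pics/t9.png

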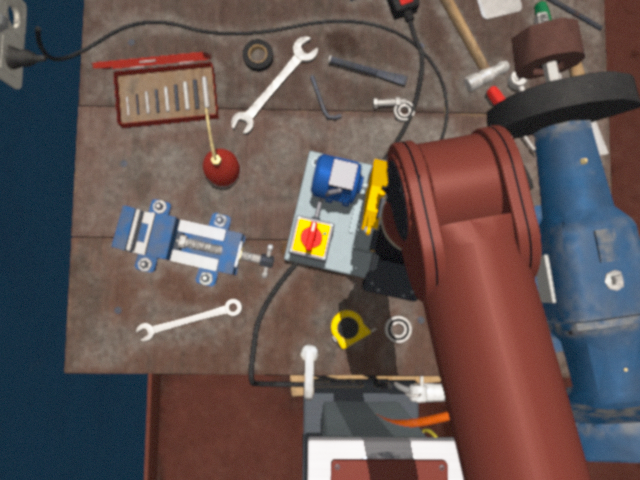

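The guard is nearly at 60°: bar end at (328,285) in the scene crop, arm end at (327,215) in the wrist view. The other items are unmoved in the top view. The radial force has grown to ~13 N, so I check where the bar really is in the fingers.

```bash
python3 - <<'E'
from h import *
im=cv2.imread("pics/w9.png");cv2.imwrite("pics/w9c.png",cv2.resize(im[180:380,270:470],None,fx=3,fy=3,interpolation=cv2.INTER_CUBIC))
im=ctrl.read_camera("scene")[...,::-1];cv2.imwrite("pics/s9c.png",cv2.resize(im[130:190,320:400],None,fx=10,fy=10,interpolation=cv2.INTER_CUBIC))
p,R,s=cur()
print("tcp,tip scene px",proj("scene",[p,p+R[:,2]*.019]))
E
```

```text
tcp,tip scene px [[371.67244761 150.83947668]
 [370.48374458 160.8093556 ]]
```

View pics/w9c.png

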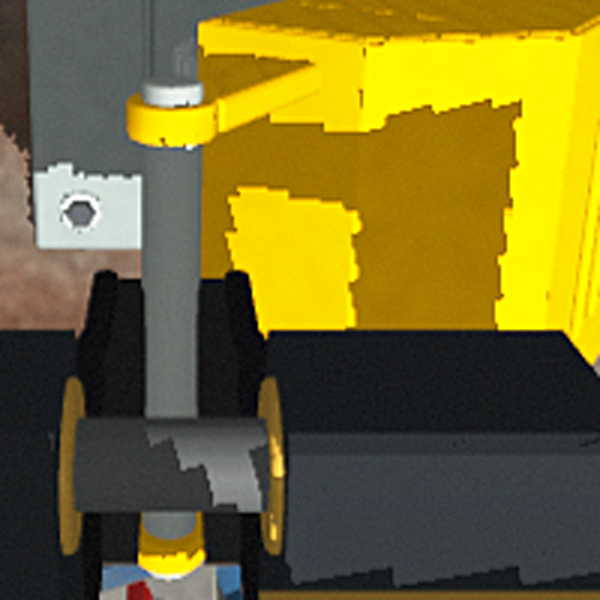

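View pics/s9c.png

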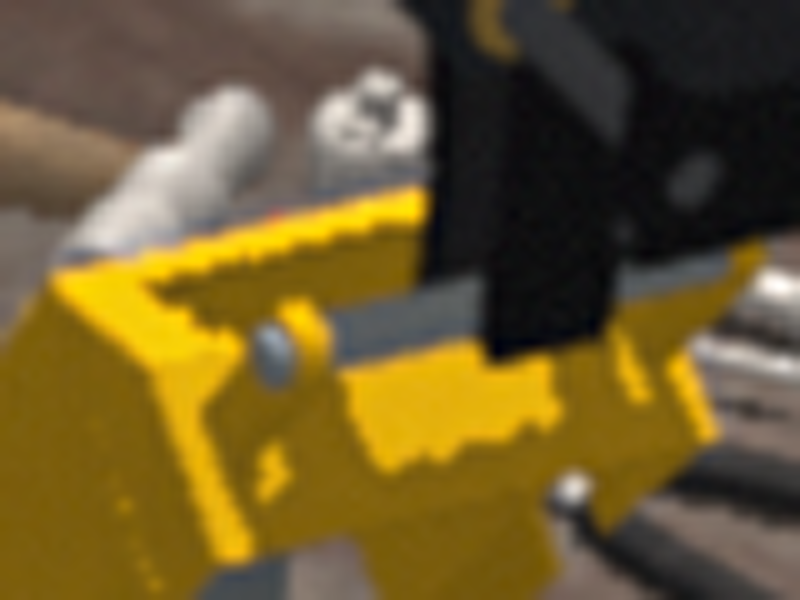

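```bash
python3 - <<'E'
from h import *
import h
p,R,s=cur(); print(s["contact_force"],s["opening"])
a=tri([("scene",(347.1,164.9)),("wrist",(327.4,207.5))]);print("bar end tri",a)
b=tri([("scene",(352.5,163.7)),("wrist",(327.3,223))]);print("arm inner tri",b)
print("front tip corners px", proj("scene",[p+R@[dx,-y,.019] for dx in(-.0095,.0095) for y in (.005,.02)]).round(1))
h.O=np.array([.587,.0622])
# expected bar end position (drive y about +2) at theta
for t in (50,53,56,58,60):
    a0=np.arctan2(41,199.5);x=96-203.7*np.cos(np.radians(t)-a0);z=143+203.7*np.sin(np.radians(t)-a0)
    print(t,D(x,2,z).round(4),proj("scene",[D(x,2,z),D(x,-42,z)]).round(1).tolist(),proj("wrist",[D(x,2,z)]).round(1).tolist())
E
```

```text
[-12.8341112    0.36719457   6.57666322] 0.008328996498872494
bar end tri [0.538163   0.07491604 0.28346732]
arm inner tri [0.53609982 0.06652631 0.28336953]
front tip corners px [[377.1 161.1]
 [381.7 166.1]
 [366.8 163.7]
 [371.4 168.7]]
50 [0.5251 0.0774 0.2695] [[349.6, 176.7], [373.6, 170.6]] [[301.2, 203.9]]
53 [0.5318 0.076  0.2777] [[348.0, 170.2], [372.2, 164.2]] [[313.7, 207.6]]
56 [0.5389 0.0745 0.2855] [[346.3, 163.7], [370.5, 157.8]] [[328.2, 211.5]]
58 [0.5439 0.0734 0.2905] [[345.1, 159.4], [369.3, 153.6]] [[339.2, 214.2]]
60 [0.549  0.0723 0.2953] [[343.9, 155.1], [368.1, 149.4]] [[351.2, 217.0]]
```

By scene and wrist rays the guard is at ~55.7° and the bar at z 0.284. The bar has crept ~6 mm towards the fingertips as it turned in the pads. I seat it deeper while finishing the lift: lighter grip, and the tool rises less than the bar does.

>>> carry_out(
  plan=[
    [0, 0, 0, 0, 0, 0, 3],
    [0, 0.02, 0, 0, 0, 0, 3],
    [0, 0.04, -0.01, 0, 0, 0, 3],
    [0, 0.06, -0.02, 0, 0, 0, 3],
  ],
  grip_force=16,
)

```text
clock: 12.78
tcp_pos: [0.5324, 0.0313, 0.3034]
eef_rot: [-0.003, 0.776, 0.631, -0.004]
contact_force: [-22.1, 0.8, 18.6]
opening: 0.0093
```

```bash
cat >> h.py <<'E'
def see(k):
    p,R,s=cur();print(s["clock"],p.round(4),s["contact_force"].round(1),s["moment"].round(2),round(s["opening"],4))
    im=ctrl.read_camera("scene")[...,::-1];cv2.imwrite(f"pics/s{k}.png",cv2.resize(im[120:190,310:403],None,fx=8,fy=8,interpolation=cv2.INTER_CUBIC))
    im=ctrl.read_camera("wrist")[...,::-1];cv2.imwrite(f"pics/w{k}.png",cv2.resize(im[180:380,270:470],None,fx=3,fy=3,interpolation=cv2.INTER_CUBIC))
    a0=np.arctan2(41,199.5);O[:]=[.587,.0622]
    for t in (54,56,58,60,62):
        x=96-203.7*np.cos(np.radians(t)-a0);z=143+203.7*np.sin(np.radians(t)-a0)
        print(t,z.round(1),((proj("scene",[D(x,2,z)])-[310,120])*8).round(0).tolist(),((proj("wrist",[D(x,2,z)])-[270,180])*3).round(0).tolist())
E
python3 -c "
from h import *
see(10)"
```

```text
12.775 [0.5324 0.0313 0.3034] [-22.1   0.8  18.6] [0.24 5.16 0.01] 0.0093
54 280.3 [[300.0, 384.0]] [[121.0, 81.0]]
56 285.5 [[291.0, 349.0]] [[150.0, 89.0]]
58 290.5 [[281.0, 315.0]] [[181.0, 97.0]]
60 295.3 [[271.0, 281.0]] [[215.0, 105.0]]
62 299.9 [[260.0, 247.0]] [[253.0, 113.0]]
```

View pics/s10.png

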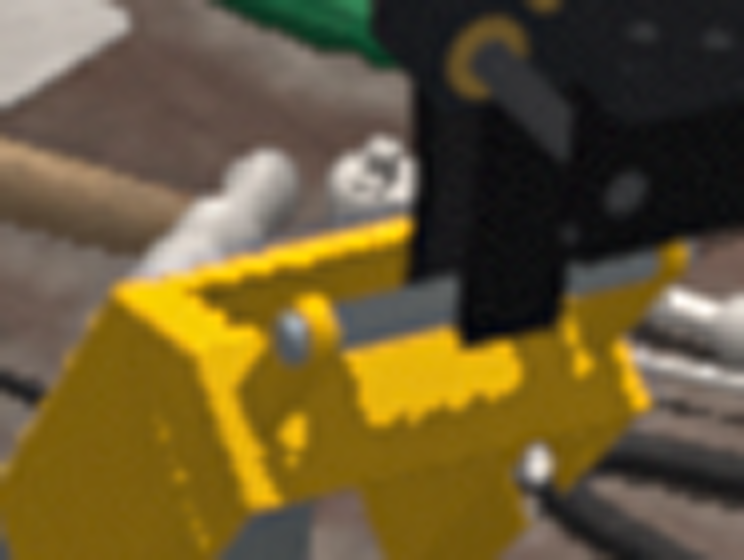

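View pics/w10.png

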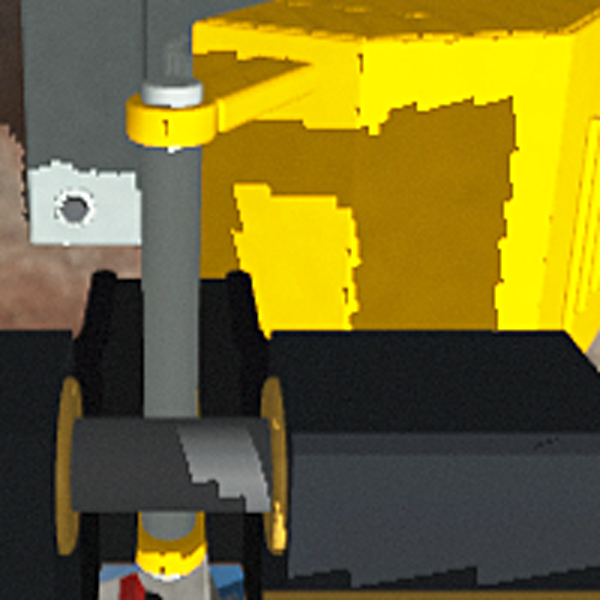

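The bar is held firmly, with no slip along the fingers, and the guard is at ~57°. I stop pressing inward and follow the tangent for the last 3°, with the grip back up.

>>> carry_out(
  plan=[
    [0, 0, 0, 0, 0, 0, 3],
    [0, 0.025, -0.023, 0, 0, 0, 3],
    [0, 0.05, -0.046, 0, 0, 0, 3],
    [0, 0.072, -0.067, 0, 0, 0, 3],
    [0, 0.072, -0.067, 0, 0, 0, 3],
  ],
  grip_force=30,
)

```text
clock: 13.5
tcp_pos: [0.5396, 0.0297, 0.3106]
eef_rot: [-0.003, 0.776, 0.631, -0.005]
contact_force: [-6.4, 1.0, 1.8]
opening: 0.0092
```

```bash
python3 -c "
from h import *
see(11)"
```

```text
13.5 [0.5396 0.0297 0.3106] [-6.4  1.   1.8] [ 0.14  1.61 -0.  ] 0.0092
54 280.3 [[300.0, 384.0]] [[82.0, 71.0]]
56 285.5 [[291.0, 349.0]] [[109.0, 78.0]]
58 290.5 [[281.0, 315.0]] [[137.0, 85.0]]
60 295.3 [[271.0, 281.0]] [[169.0, 93.0]]
62 299.9 [[260.0, 247.0]] [[204.0, 100.0]]
```

View pics/s11.png

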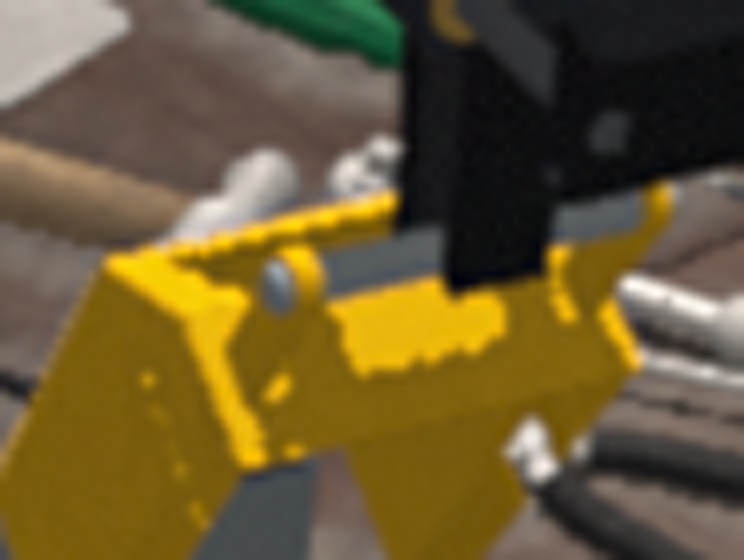

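View pics/w11.png

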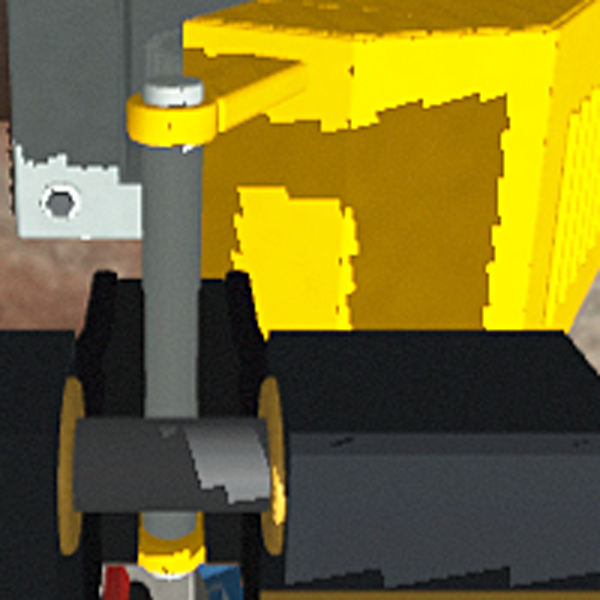

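Scene (bar end 277,285) and wrist (172,88) both read ~60°, and the TCP's 63.6 mm travel along the drive gives 59.7°. I check that it stays steady for a second while the arm holds its last target.

```bash
python3 - <<'E'
from h import *
for i in range(20):
    im=ctrl.read_camera(["scene","wrist","top"][i%3])
    if i%5==4:
        p,R,s=cur();print(s["clock"],p.round(4),s["contact_force"].round(1),round(s["opening"],4))
im=ctrl.read_camera("scene");cv2.imwrite("pics/s12.png",im[:,:,::-1])
see(13)
E
```

```text
13.85 [0.5395 0.0297 0.3105] [-6.1  1.2  2.8] 0.0092
14.1 [0.5395 0.0297 0.3105] [-6.9  1.2  2.3] 0.0084
14.35 [0.5395 0.0298 0.3105] [-6.7  0.4  2.2] 0.0087
14.6 [0.5395 0.0297 0.3105] [-6.1 -0.3  3.1] 0.0088
14.65 [0.5395 0.0297 0.3105] [-6.3 -0.1  2.1] [0.19 1.56 0.01] 0.009
54 280.3 [[300.0, 384.0]] [[83.0, 71.0]]
56 285.5 [[291.0, 349.0]] [[109.0, 78.0]]
58 290.5 [[281.0, 315.0]] [[138.0, 86.0]]
60 295.3 [[271.0, 281.0]] [[169.0, 93.0]]
62 299.9 [[260.0, 247.0]] [[204.0, 100.0]]
```

View pics/s12.png

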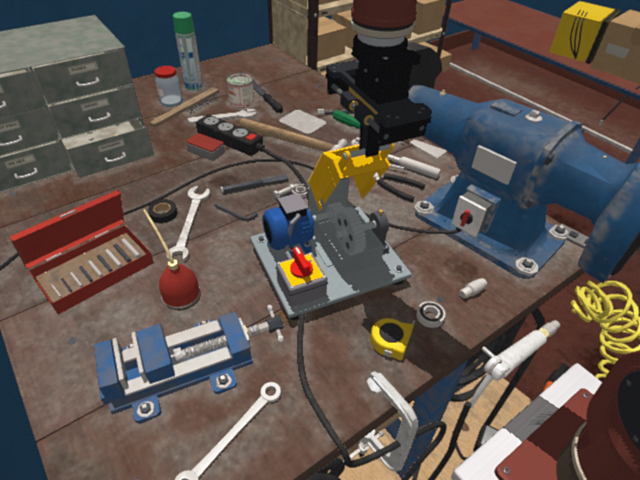

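View pics/s13.png

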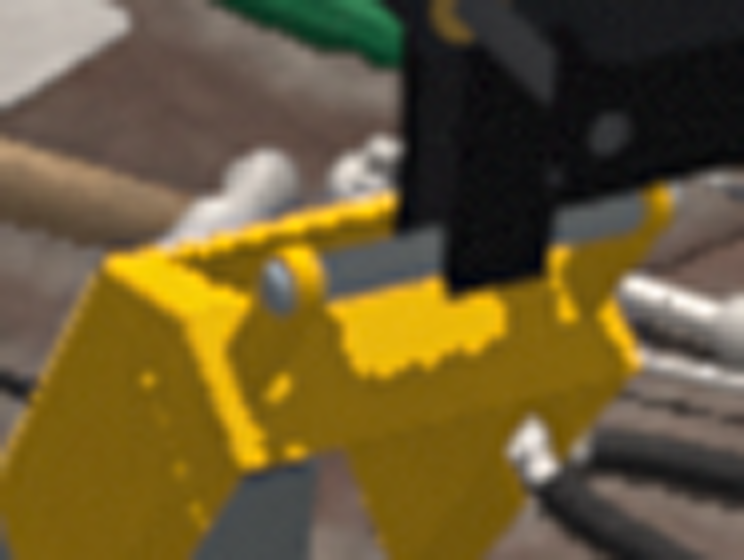

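The guard has been steady for over 1 s: the TCP held within 0.1 mm, the force stayed at ~7 N, and the bar end is still at (277,285). The handle is at OFF at (300,262) in the scene view. The oil can (178,285), tape (392,338), bearing (431,314) and coupler (473,288) are where they began. I hand the job in.

```bash
python3 -c "
from cell import ctrl
print(ctrl.finish_job())"
```

```text
the job is handed in; nothing more can be done
None
```

The isolator is off and the guard is up at about 60°. The gripper still holds it by the pull bar at about 30 N, and I handed the job in at about 15 s.

- **Isolator:** I turned the handle 60° counter-clockwise, to a tool heading of 168°. Afterwards the pictures showed its white tip pointing to the drive's back. Only then did I lift the guard.
- **Guard angle:** The arm's travel along the drive gives 59.7°. The wrist view gives about 60.2° and the scene view 59–60°.
- **Steadiness:** Over more than a second of holding, the tool stayed within 0.1 mm, with a steady force of about 7 N at the wrist.
- **Your other things:** The oil can, tape measure, bearing and coupler look unmoved in the pictures.

**What did not go as planned:**
- **Bar slip:** The bar crept about 6 mm towards the fingertips as it turned in the pads, so it now sits about 3 mm from the tips. I tried once to seat it deeper, but it did not slide. That attempt raised the wrist force to about 29 N for a moment, and I then eased it off.
- **Angle reading:** Because of that creep, at about 56° the plain arm reading was 1° higher than the cameras. I used the cameras for the last few degrees.

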